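# Prop up the overhead phone arm with the screw lift

### The job

The phone arm used for filming the oranges wobbles, so prop it up: turn the crank of the blue scissor lift clockwise until its platform rises and just bears on the yellow foot under the end of the arm. Let it touch for certain, but do not jack the arm up by more than a few millimetres. Work only through the crank, leave the arm, the platform and the things around alone, and let go of the crank at the end.

Things in the scene. Friction and masses are not known exactly. Their poses are not given: they have to be found in the camera images.
- crank (a joint): crank of the lift, rad: grows as the crank is turned clockwise seen from above; the platform rises 24 mm per full turn (3.82 mm per rad). It starts anywhere from 0 to 2.5; stops at -0.3 and 14. It stays where it is left; turning it takes about 0.06 N m (under 2 N at the handle).
- crank_axis (a point): fixed point on the vertical axis of the crank, 144 mm above the table, level with the middle of the handle. The crank stands on a grey 56 mm square gearbox, 90 mm tall, 170 mm from the platform's centre on the side nearer the robot. The lift is fixed to the table.
- handle_mid (a point): middle of the crank's red upright handle, a freely revolving plastic cylinder 18 mm in diameter and 45 mm tall (from 121 to 166 mm above the table), 45 mm from the crank's axis; nothing lies above it. It stands on a level steel bar 18 mm wide whose top is 119 mm above the table. It may be pushed round with closed fingers from behind, or gripped.
- lift_platform: aluminium platform of the blue scissor lift, 120 x 110 x 8 mm, always level; origin at the centre of its top face, which starts 95 to 105 mm above the table. x is its 120 mm side, and points away from the crank. It moves only up and down, as the crank turns.
- phone_arm: black arm, about 205 mm long, 16 mm wide, hinged on a steel pole 200 mm from the foot, behind the lift to its left, with a black phone lying flat on it (152 x 74 mm). Origin at the centre of the foot's underside, x along the arm from foot to hinge. It rests level on a stop and can only swing upward; lifting it at the foot takes 2 to 4 N, hardly felt at the crank.
- yellow_foot (a point): centre of the flat underside of the arm's yellow foot, a disc 36 mm in diameter and 13 mm high under the arm's end. It is right above the platform's centre; the clear gap between platform and foot is 11 to 36 mm at the start. The foot rises with the platform once they touch.
- foam_tray: bystander: white foam fruit tray with two oranges, 100 x 150 mm, 91 mm high; loose; origin at the centre of its underside
- carton: bystander: small cardboard box with a pale strip of tape, 100 x 130 x 70 mm; loose; origin at the centre of its underside
- tape_roll: bystander: yellow roll of packing tape lying flat, 100 mm in diameter, 45 mm high; loose; origin at the centre of its underside

How it is judged:
By the outcome, as a careful person would: the job done as asked, in the order asked, and still so for the second after the job is handed in, with the robot touching nothing.
It also fails if it takes over 45 s, if anything falls off the work surface, if the arm or the gripper's body presses on something with over 40 N, if the wrist force passes 120 N, or if a joint passes its speed limit or range.

### The arm

A 6-joint arm with a two-finger parallel gripper is mounted at the origin on the work surface. World frame = base frame: x ahead of the robot, y to its left, z up, the work surface at z = 0. Lengths are in m, angles in degrees, forces in N, time in s.
With the tool pointing down it reaches from about 0.35 to 1 m from the base axis. Payload 7.1 kg.
Tool frame: the origin (TCP) lies midway between the tips of the shut fingers; the grasp point (between the pads) lies behind it (ctrl.hold_point_z is the z of the grasp point in the tool frame, in m); z points along the fingers, y is the line along which they close (so a half turn about z gives the same grasp; the last joint's range is limited). The gripper opens to 85 mm and grips with 20 to 120 N. Pads are 22 mm wide; open, the fingers measure 114 mm over their backs; the gripper's body (76 mm by 85 mm) begins 54 mm behind the grasp point. The pads swing forward as they close: fully open they stand 13 mm farther back than shut.
Start: joints at [72.823, 24.242, 93.386, -0, 62.372, -1.089], TCP at [0.173, 0.601, 0.231] pointing down, gripper open.
Joint ranges: [-172.04, 172.04], [-51.8, 120.97], [4.93, 147.93], [-75.15, 255.16], [6.16, 154.13], [-145.62, 145.62]. Speed limits (degrees/s): [136.94, 136.94, 172.46, 180, 180, 180].

### API

Orientations are given as a 3x3 rotation matrix whose columns are the frame's x, y, z axes.
In Python, from cell import get_obs, snapshot, ctrl, finder gives the robot as it stands. The module is installed in compiled form; this text tells all that it offers.
- The arm moves only by the shell command python3 -m creep 'ROWS'. ROWS is JSON, a list of rows, each an object of numbers: "x", "y", "z": the shift along the tool's x, y, z in cm; "twist": the turn about the tool's z in degrees; "gripper": the closure, from 0 (fully open) to 1 (shut). In form: [{"x": .., "y": .., "z": .., "twist": .., "gripper": ..}, ...]. A call has exactly 10 rows; each row is the pose to reach, as a shift and turn from the pose commanded when the call began, along the tool's axes at that moment; what a row does not reach only later rows make up. A row lasts 1/8 s, in which the tool goes at most 62.5 mm and 10.7 degrees, less where a joint would pass 70% of its speed; a pose out of reach is approached as far as the arm can. A call with a gripper value outside its range is refused whole. The fingers move at their own pace and stop on an object; the grip force is fixed at half the most. Time passes only in rows, so rows that repeat a pose let the fingers close, or fill a call up. It gives the time, the measured TCP pose, the force, the opening and the grip force at its end, in the units of the state.
- get_obs(): the state, without advancing time (a new reading comes with each control period).
- snapshot(name): name is "scene" or "side" or "wrist"; returns a dict with "img" (420x560x3 uint8, red, green, blue), "depth" (420x560 float32, m along the optical axis (not along the pixel's ray), 0 where there is no reading), "K" (3x3 intrinsics, pixels), "R" (3x3) and "t" (3): a world point X has camera coordinates R X + t; the wrist camera has in their place "tool_from_camera" (4x4, takes a point from camera to tool coordinates, whose origin is the TCP and whose axes are the flange's). Camera axes: x right, y down, z forward; pixel columns grow to the right and rows downward; lengths in m; the calibration is good to about 2 mm. A picture is of the moment at which its call begins: read the wrist's pose just before it.
- ctrl.close_job(): hands the job in; it is judged then, once.
Trained networks look in a picture, given as the dict that the camera call returned (one of the last four; its "shot" number tells which), for a name from the list of things; names that differ only in an ending like _2 or _b are one class to them, and where a whole thing is asked for, a point or a joint stands for the part that bears it (a point fixed in the world has none). Each returns a list of dicts, best first, with "p" (0 to 1); they miss things now and then, are a little off and sometimes report something else, mostly with a low value. They report only what shows in the picture. A call takes as long as a camera call.
- finder.masks_of(label, picture): "region" (420x560 bool, what is visible of it) and "rect" ([left, top, width, height] in pixels, round what is visible of it).
- finder.place_of(label, picture): "point" ([row, column] in pixels: a listed point, or the origin of a listed thing).
The state is a dict: "t": time; "joints": joint angles; "qvel": joint speeds; "joint_efforts": joint torques, N m; "tcp_pos": TCP position; "eef_rot": TCP orientation; "ft_force": force on the tool from outside, world axes, zero at the start; "ft_torque": the same for the moment, N m; "width": opening from 0.0 (shut) to 1.0 (fully open); "finger_force": force on a finger pad.
Only numpy, scipy, OpenCV 4.12 (cv2) and the standard library are available. Lean on these libraries where they do the work, as an engineer would, in place of code of your own. Each camera call takes 0.05 s, during which the arm holds its last target. There are 200 camera calls.

## Working session

There is one attempt and no reset: what is moved stays moved. The work goes in short steps, Python scripts to look and compute and a shell command to move; the robot and the scene stay as the last step left them, time stands still between calls to the robot, and variables do not carry over. Pictures are saved under pics/ and viewed, at most 10 in all, crops included, and the job is handed in when it is done.

```bash
mkdir -p pics; cat > h.py <<'E'
import numpy as np, cv2
from cell import get_obs, snapshot, ctrl, finder
def world(s,rc,o=None):
    r,c=int(round(rc[0])),int(round(rc[1])); d=s["depth"][max(r-2,0):r+3,max(c-2,0):c+3]; d=d[d>0]
    d=np.median(d) if d.size else np.nan
    K=s["K"]; p=np.array([(rc[1]-K[0,2])/K[0,0],(rc[0]-K[1,2])/K[1,1],1])*d
    return s["R"].T@(p-s["t"])
def cloud(s,m):
    m=m&(s["depth"]>0); v,u=np.nonzero(m); d=s["depth"][v,u]; K=s["K"]
    p=np.stack([(u-K[0,2])/K[0,0]*d,(v-K[1,2])/K[1,1]*d,d],1)
    return (p-s["t"])@s["R"]
def tri(s1,a,s2,b):
    P=[s["K"]@np.c_[s["R"],s["t"]] for s in (s1,s2)]
    X=cv2.triangulatePoints(P[0],P[1],np.array(a[::-1],float),np.array(b[::-1],float)); return (X[:3]/X[3]).ravel()
E
python3 - <<'E'
from h import *
np.set_printoptions(precision=4,suppress=True)
o=get_obs(); print(o["t"],o["tcp_pos"],o["eef_rot"],ctrl.hold_point_z)
S={n:snapshot(n) for n in("scene","side")}
for n,s in S.items(): cv2.imwrite(f"pics/{n}0.png",s["img"][:,:,::-1])
for l in("handle_mid","crank_axis","lift_platform","yellow_foot","phone_arm","foam_tray","carton","tape_roll"):
    pt={}
    for n,s in S.items():
        r=finder.place_of(l,s)
        if r: pt[n]=r[0]["point"]; print(l,n,np.round(r[0]["point"],1),round(r[0]["p"],2),world(s,r[0]["point"]))
    if len(pt)==2: print("  tri",tri(S["scene"],pt["scene"],S["side"],pt["side"]))
E
```

```text
0.0 [0.173  0.6    0.2305] [[-0.9608  0.2771 -0.0005]
 [ 0.2771  0.9608 -0.0015]
 [ 0.     -0.0016 -1.    ]] -0.0187
handle_mid scene [253.7 185.4] 0.81 [ 0.5056 -0.1865  0.1592]
handle_mid side [158.5 344.6] 0.58 [ 0.5066 -0.1762  0.1447]
  tri [ 0.5025 -0.1811  0.1456]
crank_axis scene [269.4 169.4] 0.66 [ 0.4832 -0.2214  0.1216]
crank_axis side [252.5 327. ] 0.61 [0.4714 0.056  0.0449]
  tri [ 0.4499 -0.1518 -0.0554]
lift_platform scene [299.6 246.8] 0.88 [ 0.6605 -0.1822  0.1311]
lift_platform side [165.1 282.2] 0.82 [ 0.5988 -0.0192  0.1778]
  tri [ 0.6557 -0.1714  0.1044]
yellow_foot scene [294.  246.6] 0.6 [ 0.6587 -0.1785  0.1473]
yellow_foot side [159.4 286.2] 0.73 [ 0.6004 -0.0448  0.1797]
  tri [ 0.6496 -0.1692  0.1208]
phone_arm scene [294.  251.5] 0.8 [ 0.6622 -0.1691  0.1361]
phone_arm side [161.4 286. ] 0.81 [ 0.5985 -0.039   0.1779]
  tri [ 0.6524 -0.1633  0.1164]
foam_tray side [251.6 326.5] 0.97 [0.4727 0.0555 0.0464]
carton scene [407. 198.] 0.91 [ 0.7017 -0.3783  0.0711]
carton side [173.6 304.8] 0.79 [ 0.5915 -0.142   0.1047]
  tri [ 0.6741 -0.3741 -0.0159]
tape_roll scene [379.8 125.9] 0.76 [ 0.5264 -0.4237  0.0012]
tape_roll side [166.  353.9] 0.73 [ 0.4902 -0.2125  0.113 ]
  tri [ 0.5325 -0.4238  0.015 ]
```

View pics/scene0.png

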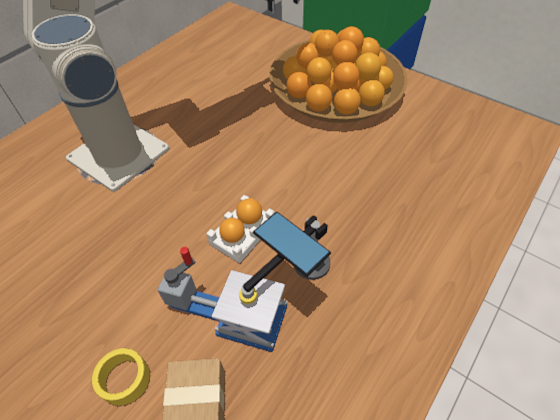

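View pics/side0.png

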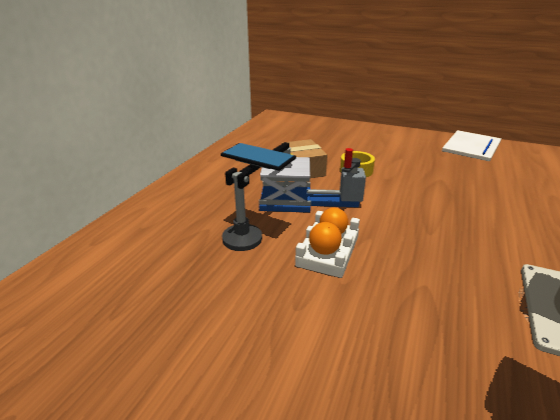

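The scene view shows the red handle at (254,186), the hub at about (274,171) and the platform with the yellow foot at (296,248). The handle triangulates to a plausible height of 0.146. The side view agrees, with the handle at (158,347), and shows the phone arm clear of the crank. I'll move above the crank, turning the tool so the fingers straddle the handle tangentially.

```bash
python3 -m creep '[{"x":-5,"y":-6,"z":-7,"twist":10,"gripper":0},{"x":-9,"y":-11,"z":-7,"twist":20,"gripper":0},{"x":-13,"y":-16,"z":-7,"twist":30,"gripper":0},{"x":-17,"y":-21,"z":-7,"twist":40,"gripper":0},{"x":-21,"y":-26,"z":-7,"twist":50,"gripper":0},{"x":-25,"y":-31,"z":-7,"twist":60,"gripper":0},{"x":-29,"y":-36,"z":-7,"twist":70,"gripper":0},{"x":-33,"y":-40,"z":-7,"twist":80,"gripper":0},{"x":-36,"y":-44,"z":-7,"twist":90,"gripper":0},{"x":-39,"y":-48,"z":-7,"twist":95,"gripper":0}]'
python3 - <<'E'
from h import *
np.set_printoptions(precision=4,suppress=True)
o=get_obs();print(o["t"],o["tcp_pos"],o["eef_rot"],o["joints"]); d=np.array([.5025,-.181,.30])-o["tcp_pos"]; print(np.array(o["eef_rot"]).T@d*100)
E
```

```text
t: 2.15
tcp_pos: [0.411, 0.0409, 0.3018]
eef_rot: [[0.363, 0.932, 0.001], [0.932, -0.363, 0.0], [0.001, 0.001, -1.0]]
ft_force: [0.8, -0.5, 0.3]
width: 1.002
finger_force: 0.0
2.15 [0.411  0.0409 0.3018] [[ 0.3634  0.9316  0.0015]
 [ 0.9316 -0.3634  0.0002]
 [ 0.0007  0.0013 -1.    ]] [  4.0269   0.4042 114.2444   0.006   65.2657  25.334 ]
[-17.3454  16.5914   0.1911]
```

```bash
python3 -m creep '[{"x":-3,"y":3},{"x":-7,"y":6.5},{"x":-11,"y":10.5},{"x":-14.5,"y":14},{"x":-17.3,"y":16.6},{"x":-17.3,"y":16.6},{"x":-17.3,"y":16.6},{"x":-17.3,"y":16.6},{"x":-17.3,"y":16.6},{"x":-17.3,"y":16.6}]'
cat >> h.py <<'E'
def wrist():
    o=get_obs(); s=snapshot("wrist"); T=np.eye(4); T[:3,:3]=o["eef_rot"]; T[:3,3]=o["tcp_pos"]
    M=np.linalg.inv(T@np.array(s["tool_from_camera"])); s["R"],s["t"]=M[:3,:3],M[:3,3]; return o,s
E
python3 - <<'E'
from h import *
np.set_printoptions(precision=4,suppress=True)
o,s=wrist(); print(s["tool_from_camera"])
cv2.imwrite("pics/w1.png",s["img"][:,:,::-1])
for l in("handle_mid","crank_axis","lift_platform","yellow_foot"):
    for r in finder.place_of(l,s)[:2]: print(l,np.round(r["point"],1),round(r["p"],2),world(s,r["point"]))
for l in ("crank","handle_mid"):
  for r in finder.masks_of(l,s)[:2]:
    c=cloud(s,r["region"]); print(l,r["rect"],round(r["p"],2),np.percentile(c,[2,50,98],axis=0))
E
```

```text
[[ 0.0009 -0.9454 -0.326   0.0838]
 [ 1.      0.0011 -0.0004  0.0001]
 [ 0.0007 -0.326   0.9454 -0.1431]
 [ 0.      0.      0.      1.    ]]
lift_platform [275.5 556.6] 0.59 [ 0.6441 -0.1561  0.1219]
handle_mid [479.6, 242.4, 80.4, 92.7] 0.43 [[ 0.5847 -0.234   0.0845]
 [ 0.6229 -0.165   0.103 ]
 [ 0.6583 -0.1263  0.1046]]$[0]: bad value
```

View pics/w1.png

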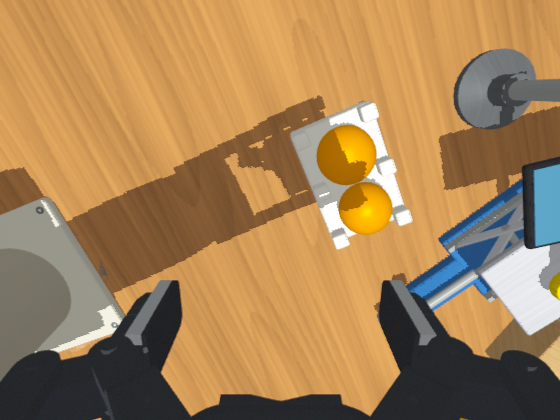

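The call was refused because some keys were missing, so the arm did not move. The wrist picture shows the tray and the platform's edge at (520,290). I'll resend the move with every key.

```bash
python3 -m creep '[{"x":-3,"y":3,"z":0,"twist":0,"gripper":0},{"x":-7,"y":6.5,"z":0,"twist":0,"gripper":0},{"x":-11,"y":10.5,"z":0,"twist":0,"gripper":0},{"x":-14.5,"y":14,"z":0,"twist":0,"gripper":0},{"x":-17.3,"y":16.6,"z":0,"twist":0,"gripper":0},{"x":-17.3,"y":16.6,"z":0,"twist":0,"gripper":0},{"x":-17.3,"y":16.6,"z":0,"twist":0,"gripper":0},{"x":-17.3,"y":16.6,"z":0,"twist":0,"gripper":0},{"x":-17.3,"y":16.6,"z":0,"twist":0,"gripper":0},{"x":-17.3,"y":16.6,"z":0,"twist":0,"gripper":0}]'
cat > look.py <<'E'
from h import *; import sys
np.set_printoptions(precision=4,suppress=True)
o,s=wrist(); print(o["tcp_pos"],o["joints"])
cv2.imwrite(f"pics/{sys.argv[1]}.png",s["img"][:,:,::-1])
for l in("handle_mid","crank_axis","lift_platform","yellow_foot"):
    for r in finder.place_of(l,s)[:1]: print(l,np.round(r["point"],1),round(r["p"],2),world(s,r["point"]))
i=s["img"].astype(int); red=(i[...,0]>110)&(i[...,1]<50)&(i[...,2]<50)
c=cloud(s,red); c=c[(c[:,2]>.11)&(c[:,2]<.18)]; print("red",len(c),np.percentile(c,[2,50,98],axis=0) if len(c) else 0)
if len(c):
    t=c[c[:,2]>np.percentile(c[:,2],98)-.003]; print("red top centre",t.mean(0),(t.max(0)+t.min(0))/2)
a=cloud(s,s["depth"]>0); g=a[(np.hypot(a[:,0]-.483,a[:,1]+.221)<.045)]
for lo,hi in((.084,.094),(.1,.117),(.117,.122),(.122,.14)):
    q=g[(g[:,2]>lo)&(g[:,2]<hi)]
    if len(q)>5: print(lo,hi,len(q),"minrect",cv2.minAreaRect(q[:,:2].astype(np.float32)))
E
python3 look.py w2
```

```text
t: 3.75
tcp_pos: [0.5029, -0.1777, 0.3015]
eef_rot: [[0.359, 0.933, 0.0], [0.933, -0.359, -0.0], [0.0, 0.0, -1.0]]
ft_force: [-0.3, 0.1, 0.7]
width: 1.001
finger_force: 0.0
[ 0.5029 -0.1777  0.3015] [-20.7453  11.9922 100.9942   0.0014  66.9989   0.2995]
handle_mid [199.6 281.1] 0.61 [ 0.5027 -0.1802  0.1666]
crank_axis [243.1 290.7] 0.85 [ 0.4905 -0.2393  0.1223]
lift_platform [120.1 423.1] 0.76 [ 0.6399 -0.167   0.1317]
yellow_foot [116.  433.3] 0.91 [ 0.6444 -0.1642  0.1439]
red 403 [[ 0.4933 -0.1911  0.1326]
 [ 0.5016 -0.1815  0.1661]
 [ 0.508  -0.1759  0.1678]]
red top centre [ 0.5006 -0.1839  0.1664] [ 0.5006 -0.1844  0.1666]
0.084 0.094 1252 minrect ((0.4935215711593628, -0.22884373366832733), (0.05613131821155548, 0.05553672835230827), 19.53217315673828)
0.1 0.117 28 minrect ((0.4989161193370819, -0.2093266248703003), (0.03668365254998207, 0.027568304911255836), 74.63720703125)
0.117 0.122 387 minrect ((0.49820056557655334, -0.21118459105491638), (0.06253168731927872, 0.027471348643302917), 74.75342559814453)
0.122 0.14 415 minrect ((0.49824562668800354, -0.21220119297504425), (0.0625581368803978, 0.027002843096852303), 73.38131713867188)
```

View pics/w2.png

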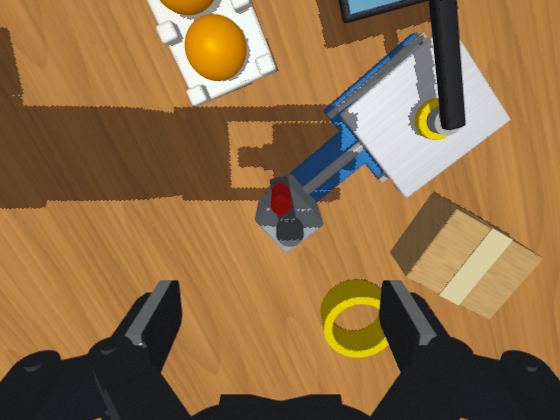

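The wrist view shows the handle at (281,200), the hub at (290,232), and the platform, foot, carton and tape clear of the crank. The gearbox top fits as 56 x 56 mm centred at (0.4935,-0.2288). That puts the handle 45 mm away at about 80 degrees and the platform centre at 170 mm, all consistent with the text. Next I descend and grip.

```bash
python3 -m creep '[{"x":-0.5,"y":0,"z":3,"twist":0,"gripper":0},{"x":-0.5,"y":0,"z":7,"twist":0,"gripper":0},{"x":-0.5,"y":0,"z":11,"twist":0,"gripper":0},{"x":-0.5,"y":0,"z":14.5,"twist":0,"gripper":0},{"x":-0.5,"y":0,"z":17.1,"twist":0,"gripper":0},{"x":-0.5,"y":0,"z":17.1,"twist":0,"gripper":0.3},{"x":-0.5,"y":0,"z":17.1,"twist":0,"gripper":1},{"x":-0.5,"y":0,"z":17.1,"twist":0,"gripper":1},{"x":-0.5,"y":0,"z":17.1,"twist":0,"gripper":1},{"x":-0.5,"y":0,"z":17.1,"twist":0,"gripper":1}]'
cat > look2.py <<'E'
from h import *; import sys
np.set_printoptions(precision=4,suppress=True)
o=get_obs(); p=np.array(o["tcp_pos"])[:2]-[.4935,-.2288]; print("t",o["t"],"r",np.hypot(*p),"ang",np.degrees(np.arctan2(p[1],p[0])),"F",o["ft_force"],"Tq",o["ft_torque"],"w",o["width"],o["finger_force"])
S={n:snapshot(n) for n in("scene","side")}
np.savez(f"{sys.argv[1]}.npz",**{n:s["img"] for n,s in S.items()})
for n,s in S.items(): cv2.imwrite(f"pics/{n}_{sys.argv[1]}.png",cv2.resize(s["img"][240:350,190:330] if n=="scene" else s["img"][130:220,210:370],None,fx=5,fy=5,interpolation=cv2.INTER_CUBIC)[:,:,::-1])
E
python3 look2.py a
```

```text
t: 5.25
tcp_pos: [0.5017, -0.1831, 0.1315]
eef_rot: [[0.36, 0.933, 0.002], [0.933, -0.36, -0.001], [0.0, 0.002, -1.0]]
ft_force: [-1.9, 0.8, 5.5]
width: 0.193
finger_force: 58.3
t 5.25 r 0.04642511983923786 ang 79.82528900781432 F [-1.8882  0.8314  5.5426] Tq [ 0.0631  0.2088 -0.0008] w 0.19297991845852291 58.31320881843567
```

```bash
cat > tab.py <<'E'
import numpy as np,sys
f0,st,n=map(float,sys.argv[1:4])
for k in range(1,int(n)+1):
    f=np.radians(f0-st*k); g=np.radians(f0); print(k,round(f0-st*k,1),round(4.5*(np.cos(f)-np.cos(g)),2),round(4.5*(np.sin(g)-np.sin(f)),2))
E
python3 tab.py 11 11.25 8
```

```text
1 -0.2 0.08 0.88
2 -11.5 -0.01 1.76
3 -22.8 -0.27 2.6
4 -34.0 -0.69 3.38
5 -45.2 -1.25 4.05
6 -56.5 -1.93 4.61
7 -67.8 -2.71 5.02
8 -79.0 -3.56 5.28
```

View pics/side_a.png

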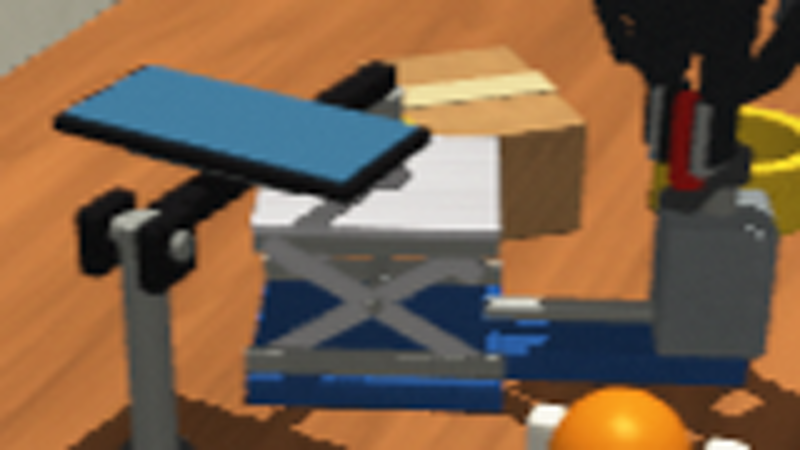

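The side crop shows the handle gripped between the pads at (690,140), the arm end at (385,85) and the platform edge at (375,235). Next is the first quarter turn.

```bash
python3 -m creep '[{"x":0.08,"y":0.88,"z":0,"twist":0,"gripper":1},{"x":0,"y":1.76,"z":0,"twist":0,"gripper":1},{"x":-0.27,"y":2.6,"z":0,"twist":0,"gripper":1},{"x":-0.69,"y":3.38,"z":0,"twist":0,"gripper":1},{"x":-1.25,"y":4.05,"z":0,"twist":0,"gripper":1},{"x":-1.93,"y":4.61,"z":0,"twist":0,"gripper":1},{"x":-2.71,"y":5.02,"z":0,"twist":0,"gripper":1},{"x":-3.56,"y":5.28,"z":0,"twist":0,"gripper":1},{"x":-3.56,"y":5.28,"z":0,"twist":0,"gripper":1},{"x":-3.56,"y":5.28,"z":0,"twist":0,"gripper":1}]'
python3 look2.py b
python3 - <<'E'
from h import *
np.set_printoptions(precision=4,suppress=True)
s=snapshot("scene")
for l in("yellow_foot","lift_platform"):
    r=finder.masks_of(l,s)
    if r: c=cloud(s,r[0]["region"]); print(l,r[0]["rect"],np.percentile(c[:,2],[2,25,50,75,98]))
E
python3 tab.py -79 11.25 8
```

```text
t: 6.6
tcp_pos: [0.5382, -0.2358, 0.1316]
eef_rot: [[0.36, 0.933, 0.002], [0.933, -0.36, -0.001], [-0.0, 0.002, -1.0]]
ft_force: [0.1, -0.2, 6.1]
width: 0.2
finger_force: 58.5
t 6.6 r 0.04522694936108284 ang -8.870746080057298 F [ 0.1241 -0.1751  6.0887] Tq [-0.1793  0.1882  0.0602] w 0.19958697719977103 58.46234858036041
yellow_foot [239.0, 211.8, 88.4, 94.4] [0.131  0.1776 0.1804 0.1815 0.1833]
lift_platform [210.6, 271.3, 74.9, 58.7] [0.1046 0.1085 0.1095 0.1105 0.1124]
1 -90.2 -0.88 0.08
2 -101.5 -1.76 -0.01
3 -112.8 -2.6 -0.27
4 -124.0 -3.38 -0.69
5 -135.2 -4.05 -1.25
6 -146.5 -4.61 -1.93
7 -157.8 -5.02 -2.71
8 -169.0 -5.28 -3.56
```

```bash
cat > foot.py <<'E'
from h import *
np.set_printoptions(precision=4,suppress=True)
o=get_obs();print(o["t"],o["ft_force"])
for n in ("scene","side"):
    s=snapshot(n); a=s["img"].astype(int); v,u=np.nonzero(s["depth"]>0)
    P=cloud(s,s["depth"]>0); I=a[v,u]; near=np.hypot(P[:,0]-.654,P[:,1]+.172)<.03
    y=near&(I[:,0]>120)&(I[:,2]<90)&(I[:,1]>90); 
    if y.sum()>3: print(n,"yellow",y.sum(),np.percentile(P[y],[2,50,98],axis=0).tolist())
    w=np.max(np.abs((P[:,:2]-[.654,-.172])@np.array([[.9426,-.334],[.334,.9426]])),axis=1)<.05
    f=w&(I.min(1)>120)&(P[:,2]>.08)&(P[:,2]<.15); 
    if f.sum()>3: print(n,"platform",f.sum(),np.median(P[f,2]))
    b=(I.max(1)<60)&(P[:,2]>.11)&(P[:,2]<.2)&(np.hypot(P[:,0]-.66,P[:,1]+.16)<.06)
    if b.sum()>3: print(n,"black arm",b.sum(),np.percentile(P[b,2],[2,50,90,98]))
E
python3 foot.py
```

```text
6.85 [-1.8442 -0.8337  5.2913]
scene yellow 89 [[0.641821459215124, -0.18767567918293185, 0.10956906891591796], [0.6618875340229744, -0.17915925096949217, 0.13024937675048928], [0.6694991202207686, -0.15603465346438536, 0.13461756816084897]]
scene platform 1770 0.10970479688388704
scene black arm 298 [0.1531 0.1632 0.1653 0.1662]
side yellow 5 [[0.6486510571647643, -0.18548337328487374, 0.0611966938091199], [0.6609644788899248, -0.17209303040893173, 0.1311713905399646], [0.663557910851518, -0.1603960033438927, 0.16336968355063125]]
side platform 298 0.10947581841144556
side black arm 89 [0.1374 0.1621 0.164  0.1648]
```

View pics/scene_b.png

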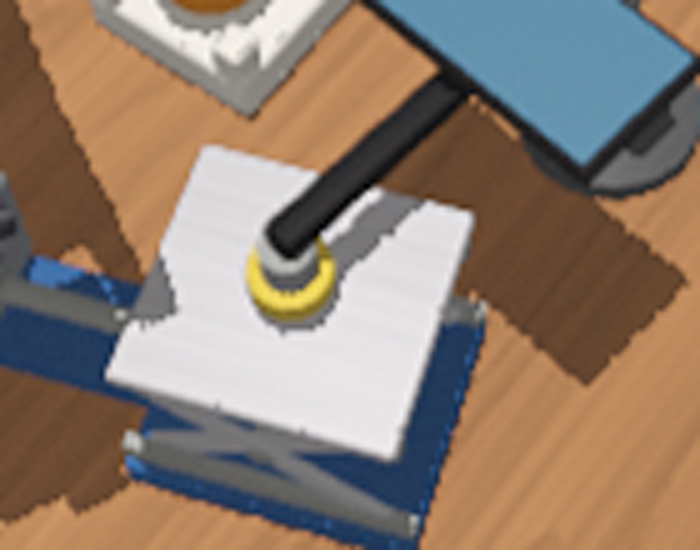

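The scene crop shows the foot (yellow ring at (290,280)) over the platform with a visible gap. The foot's top is about 134 mm, so its underside is near 121 mm. The platform is at 109.7 mm, which leaves a gap of about 11 mm. I'll turn another 90° (6 mm) and re-measure.

```bash
python3 -m creep '[{"x":-0.88,"y":0.08,"z":0,"twist":0,"gripper":1},{"x":-1.76,"y":0,"z":0,"twist":0,"gripper":1},{"x":-2.6,"y":-0.27,"z":0,"twist":0,"gripper":1},{"x":-3.38,"y":-0.69,"z":0,"twist":0,"gripper":1},{"x":-4.05,"y":-1.25,"z":0,"twist":0,"gripper":1},{"x":-4.61,"y":-1.93,"z":0,"twist":0,"gripper":1},{"x":-5.02,"y":-2.71,"z":0,"twist":0,"gripper":1},{"x":-5.28,"y":-3.56,"z":0,"twist":0,"gripper":1},{"x":-5.28,"y":-3.56,"z":0,"twist":0,"gripper":1},{"x":-5.28,"y":-3.56,"z":0,"twist":0,"gripper":1}]'
python3 look2.py c
python3 foot.py
cat > track.py <<'E'
# rise of phone/arm between saved pictures: image shift of whole phone-arm region by ECC-free phase correlation
import numpy as np,cv2,sys
a,b=[np.load(f"{n}.npz") for n in sys.argv[1:3]]
for cam,(r0,r1,c0,c1) in {"scene arm end":(262,294,240,285),"scene phone":(210,275,250,335),"side phone":(142,172,215,300),"side arm end":(140,156,272,294)}.items():
    A,B=[cv2.cvtColor(z[cam.split()[0]],cv2.COLOR_RGB2GRAY) for z in(a,b)]
    t=A[r0:r1,c0:c1]; W=np.eye(2,3,dtype=np.float32)
    try:
        cc,W=cv2.findTransformECC(t,B[r0:r1,c0:c1],W,cv2.MOTION_TRANSLATION,(3,200,1e-6),None,3); print(cam,"shift col,row",W[:,2].round(3),"cc",round(cc,4))
    except cv2.error as e: print(cam,"fail")
E
python3 track.py a b; python3 track.py b c; python3 tab.py -169 11.25 8
```

```text
t: 8.2
tcp_pos: [0.4857, -0.2719, 0.1315]
eef_rot: [[0.36, 0.933, 0.001], [0.933, -0.36, -0.001], [-0.0, 0.002, -1.0]]
ft_force: [-1.0, 1.5, 8.4]
width: 0.192
finger_force: 58.8
t 8.2 r 0.04375853504652932 ang -100.29421050697896 F [-0.9791  1.5035  8.4013] Tq [ 0.3019  0.1302 -0.0414] w 0.19239892030756783 58.767653703689575
8.3 [-0.8116  1.4214  8.6375]
scene yellow 83 [[0.6415638588217754, -0.18813450869407952, 0.11515265844406439], [0.6621710600974777, -0.17874357766010557, 0.12980097389842463], [0.6694536150879016, -0.15479689640023409, 0.13417377375972156]]
scene platform 1866 0.11554603903902931
scene black arm 288 [0.1543 0.1634 0.1654 0.1662]
side yellow 5 [[0.6480452008305493, -0.18390697894427654, 0.06611101909494796], [0.6603039879477839, -0.1649189018057099, 0.13182923928096227], [0.6635564066568787, -0.1574073783302057, 0.16344286960154158]]
side platform 263 0.11546366903983342
side black arm 89 [0.1381 0.1622 0.1643 0.1653]
scene arm end shift col,row [ 0.266 -0.681] cc 0.9739
scene phone shift col,row [ 0.004 -0.003] cc 0.9998
side phone shift col,row [-0.263 -0.111] cc 0.9801
side arm end shift col,row [ 0.003 -0.003] cc 1.0
scene arm end shift col,row [ 0.299 -0.633] cc 0.9719
scene phone shift col,row [ 0.024 -0.021] cc 0.9989
side phone shift col,row [-0.196 -0.089] cc 0.978
side arm end shift col,row [-0.026  0.022] cc 0.9972
1 -180.2 -0.08 -0.88
2 -191.5 0.01 -1.76
3 -202.8 0.27 -2.6
4 -214.0 0.69 -3.38
5 -225.2 1.25 -4.05
6 -236.5 1.93 -4.61
7 -247.8 2.71 -5.02
8 -259.0 3.56 -5.28
```

The platform is at 115.5 mm and the arm end hasn't moved (side tracker 0.02 px). I'll turn another 45° (3 mm).

```bash
python3 -m creep '[{"x":-0.04,"y":-0.44,"z":0,"twist":0,"gripper":1},{"x":-0.08,"y":-0.88,"z":0,"twist":0,"gripper":1},{"x":-0.04,"y":-1.32,"z":0,"twist":0,"gripper":1},{"x":0.01,"y":-1.76,"z":0,"twist":0,"gripper":1},{"x":0.13,"y":-2.18,"z":0,"twist":0,"gripper":1},{"x":0.27,"y":-2.6,"z":0,"twist":0,"gripper":1},{"x":0.47,"y":-3,"z":0,"twist":0,"gripper":1},{"x":0.69,"y":-3.38,"z":0,"twist":0,"gripper":1},{"x":0.69,"y":-3.38,"z":0,"twist":0,"gripper":1},{"x":0.69,"y":-3.38,"z":0,"twist":0,"gripper":1}]'
python3 look2.py d
python3 foot.py | grep -E "plat|arm"; python3 track.py a d; python3 tab.py -214 7.5 3;
```

```text
t: 9.65
tcp_pos: [0.457, -0.2534, 0.1315]
eef_rot: [[0.36, 0.933, 0.002], [0.933, -0.36, -0.001], [-0.0, 0.002, -1.0]]
ft_force: [-0.5, 1.2, 8.7]
width: 0.195
finger_force: 58.8
t 9.65 r 0.04401371439998621 ang -145.99188840493971 F [-0.4546  1.1897  8.6871] Tq [ 0.1012 -0.0815  0.0481] w 0.19464711972858292 58.76492500305176
scene platform 1870 0.11853084097690958
scene black arm 293 [0.1533 0.1631 0.1651 0.1663]
side platform 246 0.11852352393384105
side black arm 87 [0.1496 0.1624 0.164  0.1648]
scene arm end shift col,row [ 0.859 -1.427] cc 0.864
scene phone shift col,row [ 0.005 -0.004] cc 0.9968
side phone shift col,row [-0.354 -0.167] cc 0.9214
side arm end shift col,row [-0.091  0.031] cc 0.9906
1 -221.5 0.36 -0.47
2 -229.0 0.78 -0.88
3 -236.5 1.25 -1.24
```

View pics/scene_d.png

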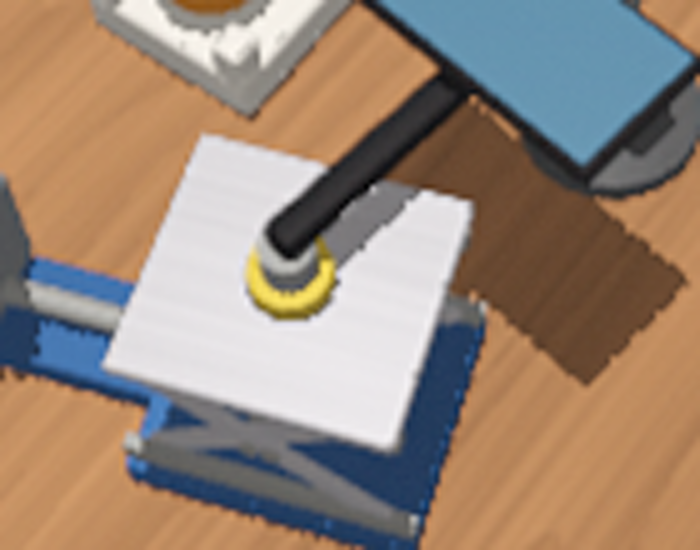

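The scene crop shows the shadow under the foot almost closed. The platform is at 118.5 mm, so roughly 2 mm remain. I'll add the phone's mean depth-height as a touch detector and continue in small steps.

```bash
cat >> foot.py <<'E'
    ph=(I[:,2]>I[:,0]+40)&(P[:,2]>.16)&(P[:,2]<.22); print(n,"phone",ph.sum(),"mean z mm",round(P[ph,2].mean()*1000,2),"arm mean",round(P[b&(P[:,2]>.155),2].mean()*1000,2))
E
python3 foot.py|grep -E "phone"
python3 -m creep '[{"x":0.18,"y":-0.24,"z":0,"twist":0,"gripper":1},{"x":0.36,"y":-0.47,"z":0,"twist":0,"gripper":1},{"x":0.57,"y":-0.68,"z":0,"twist":0,"gripper":1},{"x":0.78,"y":-0.88,"z":0,"twist":0,"gripper":1},{"x":1.01,"y":-1.06,"z":0,"twist":0,"gripper":1},{"x":1.25,"y":-1.24,"z":0,"twist":0,"gripper":1},{"x":1.25,"y":-1.24,"z":0,"twist":0,"gripper":1},{"x":1.25,"y":-1.24,"z":0,"twist":0,"gripper":1},{"x":1.25,"y":-1.24,"z":0,"twist":0,"gripper":1},{"x":1.25,"y":-1.24,"z":0,"twist":0,"gripper":1}]'
python3 look2.py e
python3 foot.py | grep -E "plat|arm"; python3 track.py d e; python3 tab.py -236.5 7.5 3;
```

```text
scene phone 1985 mean z mm 181.03 arm mean 162.59
side phone 788 mean z mm 180.88 arm mean 161.73
t: 11.2
tcp_pos: [0.45, -0.2375, 0.1315]
eef_rot: [[0.36, 0.933, 0.002], [0.933, -0.36, -0.002], [-0.001, 0.002, -1.0]]
ft_force: [-0.2, 0.4, 8.2]
width: 0.194
finger_force: 58.8
t 11.2 r 0.04440438413339134 ang -168.69378779107484 F [-0.156   0.4359  8.2318] Tq [0.0153 0.0038 0.0079] w 0.19385525136111784 58.75832140445709
scene platform 1868 0.12006301246591201
scene black arm 293 [0.154  0.164  0.1661 0.1673]
scene phone 1990 mean z mm 181.47 arm mean 163.43
side platform 242 0.1199500930737168
side black arm 92 [0.1474 0.1636 0.1651 0.1659]
side phone 798 mean z mm 181.23 arm mean 162.62
scene arm end shift col,row [ 0.007 -0.29 ] cc 0.9924
scene phone shift col,row [ 0.104 -0.165] cc 0.9885
side phone shift col,row [-0.022 -0.202] cc 0.9906
side arm end shift col,row [-0.025 -0.347] cc 0.9739
1 -244.0 0.51 -0.29
2 -251.5 1.06 -0.51
3 -259.0 1.63 -0.66
```

Contact: the arm rose about 0.9 mm and the phone about 0.4 mm. One more small turn of 11° (0.7 mm) should confirm it.

```bash
python3 -m creep '[{"x":0.25,"y":-0.15,"z":0,"twist":0,"gripper":1},{"x":0.51,"y":-0.29,"z":0,"twist":0,"gripper":1},{"x":0.76,"y":-0.4,"z":0,"twist":0,"gripper":1},{"x":0.76,"y":-0.4,"z":0,"twist":0,"gripper":1},{"x":0.76,"y":-0.4,"z":0,"twist":0,"gripper":1},{"x":0.76,"y":-0.4,"z":0,"twist":0,"gripper":1},{"x":0.76,"y":-0.4,"z":0,"twist":0,"gripper":1},{"x":0.76,"y":-0.4,"z":0,"twist":0,"gripper":1},{"x":0.76,"y":-0.4,"z":0,"twist":0,"gripper":1},{"x":0.76,"y":-0.4,"z":0,"twist":0,"gripper":1}]'
python3 look2.py f
python3 foot.py | grep -E "plat|arm"; python3 track.py e f
```

```text
t: 12.65
tcp_pos: [0.4489, -0.229, 0.1315]
eef_rot: [[0.36, 0.933, 0.002], [0.933, -0.36, -0.001], [-0.001, 0.002, -1.0]]
ft_force: [-1.3, 0.2, 9.0]
width: 0.195
finger_force: 58.8
t 12.65 r 0.04460674424214972 ang -179.80435512065176 F [-1.2954  0.2187  8.9988] Tq [-0.0555  0.1067  0.0314] w 0.1951655544221042 58.817211985588074
scene platform 1843 0.12083005771994149
scene black arm 294 [0.1527 0.1647 0.1667 0.1679]
scene phone 1987 mean z mm 181.72 arm mean 164.05
side platform 246 0.12062604638168206
side black arm 92 [0.1467 0.1637 0.166  0.1667]
side phone 803 mean z mm 181.48 arm mean 162.95
scene arm end shift col,row [-0.031 -0.21 ] cc 0.9958
scene phone shift col,row [ 0.013 -0.091] cc 0.998
side phone shift col,row [-0.027 -0.111] cc 0.997
side arm end shift col,row [ 0.049 -0.212] cc 0.9884
```

The arm rises one-for-one with the platform, so contact is certain at about 1.5 mm of lift. I'll open partially, since the hub is beside the inner finger, then go straight up.

```bash
python3 -m creep '[{"x":0,"y":0,"z":0,"twist":0,"gripper":0.65},{"x":0,"y":0,"z":0,"twist":0,"gripper":0.65},{"x":0,"y":0,"z":0,"twist":0,"gripper":0.65},{"x":0,"y":0,"z":0,"twist":0,"gripper":0.65},{"x":0,"y":0,"z":-1,"twist":0,"gripper":0.65},{"x":0,"y":0,"z":-3,"twist":0,"gripper":0.65},{"x":0,"y":0,"z":-6,"twist":0,"gripper":0.65},{"x":0,"y":0,"z":-10,"twist":0,"gripper":0.65},{"x":0,"y":0,"z":-13,"twist":0,"gripper":0.65},{"x":0,"y":0,"z":-13,"twist":0,"gripper":0.65}]'
python3 look2.py g
python3 foot.py | grep -E "plat|arm"; python3 track.py f g
```

```text
t: 14.1
tcp_pos: [0.4496, -0.2291, 0.2633]
eef_rot: [[0.36, 0.933, 0.005], [0.933, -0.36, -0.003], [-0.001, 0.006, -1.0]]
ft_force: [-0.3, 0.0, 0.6]
width: 0.35
finger_force: 0.0
t 14.1 r 0.043870601341916705 ang -179.64926101868934 F [-0.3409  0.0223  0.6029] Tq [-0.023   0.0089  0.0038] w 0.3504467321576379 0.0
scene platform 1889 0.12077511751801384
scene black arm 293 [0.1536 0.1649 0.1668 0.1679]
scene phone 1988 mean z mm 181.77 arm mean 164.1
side platform 237 0.12074735688920857
side black arm 93 [0.1473 0.1637 0.166  0.1664]
side phone 803 mean z mm 181.51 arm mean 162.91
scene arm end shift col,row [ 0.004 -0.006] cc 1.0
scene phone shift col,row [-0.    -0.005] cc 0.9999
side phone shift col,row [-0.007  0.002] cc 1.0
side arm end shift col,row [-0.004  0.008] cc 1.0
```

View pics/side_g.png

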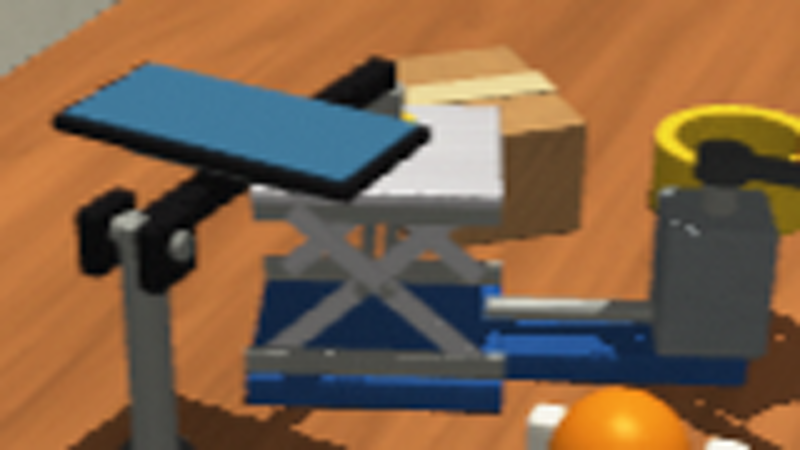

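The side view shows the raised platform under the foot (about (410,115)), the crank at (720,160) with the gripper clear of it, and nothing else moved.

```bash
python3 -c "
from cell import ctrl
print(ctrl.close_job())"
```

```text
the job is handed in; nothing more can be done
None
```

The lift's platform now bears on the yellow foot, raising the arm by about 1.5 mm; the crank is released, the robot is clear, and the job was handed in after about 14 s on the robot's clock.

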